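# Seat the reducing ring in the router plate

### The arm

A 7-joint arm with a two-finger parallel gripper is mounted at the origin on a cart in front of the work surface, level with it; the furniture and walls round the work are solid. World frame = base frame: x ahead of the robot, y to its left, z up, the work surface at z = 0. Lengths are in m, angles in rad, forces in N, time in s.
With the tool pointing down it reaches from about 0.425 to 0.925 m from the base axis. Payload 6.8 kg.
Tool frame: the origin (TCP) lies at the very end of the fingers, on their centre line; the grasp point (between the pads) lies bot.grip_point_offset behind it (bot.grip_point_offset is the distance from the TCP to the grasp point, in m); z points along the fingers, y is the line along which they close (so a half turn about z gives the same grasp; the last joint's range is limited). The gripper opens to 85 mm and grips with 20 to 120 N. Pads are 22 mm wide; open, the fingers measure 114 mm over their backs; the gripper's body (76 mm by 85 mm) begins 54 mm behind the grasp point. The pads swing forward as they close: fully open they stand 13 mm farther back than shut.
Start: joints at [-1.275, 0.477, 0.022, 1.555, -0.011, 1.109, -0.083], TCP at [0.265, 0.621, 0.231] pointing down, gripper open.
Joint ranges: [-2.96, 2.96], [-0.34, 2.1], [-1.41, 1.46], [0.24, 2.44], [-1.37, 4.51], [0.17, 1.92], [-2.96, 2.96]. Speed limits (rad/s): [2.39, 2.39, 3.14, 3.14, 3.14, 3.14, 3.14].

### API

Orientations are given as a unit quaternion [w, x, y, z].
In Python, from station import bot, imaging gives the robot as it stands. The module is installed in compiled form; this text tells all that it offers.
- The arm moves only by the tool carry_out, never from a script. Its argument "targets" is one flat list of numbers, 5 for each row, row after row: the closure in counts, from 0 (fully open) to 255 (shut), then the shift along the world's x, y, z in mm, then the turn about the world's z in degrees. A call has 1 to 20 rows; each row shifts and turns the commanded pose from where the row before left it; what a row does not reach is not made up. A row lasts 1/10 s, in which the tool goes at most 50 mm and 8.59 degrees, less where a joint would pass 70% of its speed; a pose out of reach is approached as far as the arm can. A call is refused whole if a number of a shift passes 50 or a number of a turn 8.59, either way. A call with a gripper value outside its range is refused whole. The fingers move at their own pace and stop on an object; "newtons" is the grip in N (left out, the last holds). Time passes only in rows, so rows that do not move let the fingers close. It gives the time, the measured TCP pose, the force, the opening and the grip force at its end, in the units of the state.
- bot.get_obs(): the state, without advancing time (a new reading comes with each control period).
- imaging.read_camera(name): name is "scene" or "top"; returns a dict with "frame" (384x512x3 uint8, red, green, blue), "fov_y" (degrees; the focal length in pixels is half the picture's height over the tangent of half this angle, whatever the lens; pixels are square), "cx", "cy" (the principal point, pixels), "pose" (4x4, takes a point from camera to world coordinates). Camera axes: x right, y up, looking along -z (the intrinsics and any distortion apply to the point x, -y, -z); pixel columns grow to the right and rows downward; lengths in m; the calibration is good to about 2 mm. A picture is of the moment at which its call begins. There is no depth.
- bot.hand_in(): hands the job in; it is judged then, once.
The state is a dict: "t": time; "q": joint angles; "joint_vel": joint speeds; "joint_torque": joint torques, N m; "eef_pos": TCP position; "tool_rot": TCP orientation; "contact_force": force on the tool from outside, world axes, zero at the start; "torque": the same for the moment, N m; "gripper_width": opening from 0.0 (shut) to 1.0 (fully open); "grasp_force": force on a finger pad.
Only numpy, scipy, OpenCV 4.12 (cv2) and the standard library are available. Lean on these libraries where they do the work, as an engineer would, in place of code of your own. Each camera call takes 0.05 s, during which the arm holds its last target. There are 200 camera calls.

### The job

Two loose rings of the same outside size lie on top of the router plate. With your fingertips, push the ring that has the small centre hole across the plate until it drops into the round recess and lies flat and flush there. Slide it only, never pick it up, and leave the other ring and the things around the plate where they are.

Things in the scene. Friction and masses are not known exactly. Their poses are not given: they have to be found in the camera images.
- router_plate: aluminium router-table insert plate on a plywood frame, fixed to the worktop; 200 mm (its x) by 320 mm (its y), top face level, 48 mm above the worktop. Origin at the centre of its underside, on the worktop; z up.
- recess (a point): centre of the round recess in the middle of the plate, at the height of the plate's top face; axes as the plate's. The recess is 80 mm across and 12 mm deep, its mouth has a 2 mm chamfer; its floor is a ledge round a 30 mm through hole.
- ring_small_hole: the ring to seat: black plastic, 74 mm outside diameter, 12 mm thick, centre hole 20 mm across; about 0.06 kg, loose. Origin on its axis at the underside; z up. It starts flat on the plate's top face, its centre 85 to 110 mm from the recess centre, on one side (the plate's +y or -y). Pushed until it is nearly over the recess, it drops 12 mm by itself and is then flush with the plate, with 3 mm play all round.
- ring_wide_hole: the ring to leave alone: same black plastic, 74 mm outside diameter, 12 mm thick, but its centre hole is 46 mm across; loose, flat on the plate on the other side of the recess. Origin on its axis at the underside.
- tape_measure: yellow tape measure, 38 x 78 x 70 mm high, loose on the worktop near the plate's +y end; leave alone. Origin at the centre of its underside.
- caliper: sliding caliper, 71 x 182 x 10 mm high, loose on the worktop beyond the plate's far (+x) edge; leave alone. Origin at the centre of its underside.
- rubbing_pad: grey felt rubbing pad, 45 x 70 x 26 mm high, loose on the worktop near the plate's -y end; leave alone. Origin at the centre of its underside.
Not all that is in view belongs to the job. Leave any white or yellow look-alike of the ring_small_hole alone.

How it is judged:
By the outcome, as a careful person would: the job done as asked, in the order asked, and still so for the second after the job is handed in, with the robot touching nothing.
It also fails if it takes over 32 s, if anything falls off the work surface, if the arm or the gripper's body presses on something with over 40 N, if the wrist force passes 120 N, or if a joint passes its speed limit or range.

## Working session

There is one attempt and no reset: what is moved stays moved. The work goes in short steps, Python scripts to look and compute and a tool call to move; the robot and the scene stay as the last step left them, time stands still between calls to the robot, and variables do not carry over. Pictures are saved under pics/ and viewed, at most 10 in all, crops included, and the job is handed in when it is done.

Besides the shell and the picture viewer there is one more tool, called after "Request:" as name(argument=value, ...) on one line, values as JSON. carry_out: Moves the arm, as the interface text tells. Its arguments: {"type":"object","properties":{"targets":{"type":"array","items":{"type":"number"}},"newtons":{"type":"number"}},"required":["targets"]}

```bash
mkdir -p pics; cat > h.py <<'E'
import numpy as np, cv2
from station import bot, imaging
def cam(n):
    c=imaging.read_camera(n); c['f']=c['frame'].shape[0]/2/np.tan(np.radians(c['fov_y'])/2); return c
def ray(c,u,v,z):
    P=np.array(c['pose']); d=P[:3,:3]@np.array([(u-c['cx'])/c['f'],-(v-c['cy'])/c['f'],-1]); o=P[:3,3]
    return o+d*(z-o[2])/d[2]
def proj(c,p):
    P=np.array(c['pose']); q=P[:3,:3].T@(np.array(p)-P[:3,3]); return c['cx']-c['f']*q[0]/q[2], c['cy']+c['f']*q[1]/q[2]
def save(c,name,crop=None,s=1):
    f=c['frame'][:,:,::-1]
    if crop: f=f[crop[1]:crop[3],crop[0]:crop[2]]
    cv2.imwrite('pics/'+name,cv2.resize(f,None,fx=s,fy=s,interpolation=cv2.INTER_CUBIC))
E
python3 - <<'E'
from h import *
a=cam('top');b=cam('scene')
for c in(a,b): print([ (k,v) for k,v in c.items() if k!='frame'])
save(a,'top.png',s=1.5);save(b,'scene.png',s=1.5)
print(bot.get_obs(),bot.grip_point_offset)
E
```

```text
[('fov_y', 53.58170733250548), ('cx', 257.89799884398104), ('cy', 193.92923389423208), ('pose', array([[ 0.02540221,  0.99068907, -0.13375309,  0.45559489],
       [-0.99967508,  0.02545653, -0.00130432,  0.02969756],
       [ 0.00211272,  0.13374277,  0.99101383,  1.00301416],
       [ 0.        ,  0.        ,  0.        ,  1.        ]])), ('f', np.float64(380.24621088902006))]
[('fov_y', 47.34514905193798), ('cx', 252.584830909609), ('cy', 189.88227333452681), ('pose', array([[ 5.77735424e-01,  4.52341517e-01, -6.79418083e-01,
        -1.17433366e-01],
       [-8.16224058e-01,  3.20439005e-01, -4.80725631e-01,
        -4.20058508e-01],
       [ 2.59893021e-04,  8.32289611e-01,  5.54340993e-01,
         6.30515899e-01],
       [ 0.00000000e+00,  0.00000000e+00,  0.00000000e+00,
         1.00000000e+00]])), ('f', np.float64(437.95767384066943))]
{'t': 0.1, 'q': array([-1.27513113,  0.47773585,  0.02231856,  1.55635982, -0.01153106,
        1.10930752, -0.08309771]), 'joint_vel': array([-0.00030749, -0.00084828, -0.00044371, -0.00265378, -0.00020652,
       -0.00036257, -0.00033506]), 'joint_torque': array([ 4.73318170e-03, -5.97754633e+01,  1.61385108e+00, -2.81954777e+01,
        1.27912933e-02,  5.04098964e-03,  4.78247415e-06]), 'eef_pos': array([0.26497147, 0.6202265 , 0.23040706]), 'tool_rot': array([-1.27179460e-04,  2.00499387e-01,  9.79693466e-01, -8.32073659e-04]), 'contact_force': array([-0.97455861,  0.33415579, -0.16374684]), 'torque': array([-0.04080645, -0.04155547,  0.06097686]), 'grasp_force': 0.0, 'gripper_width': 0.9958877675589365} 0.0187
```

View pics/top.png

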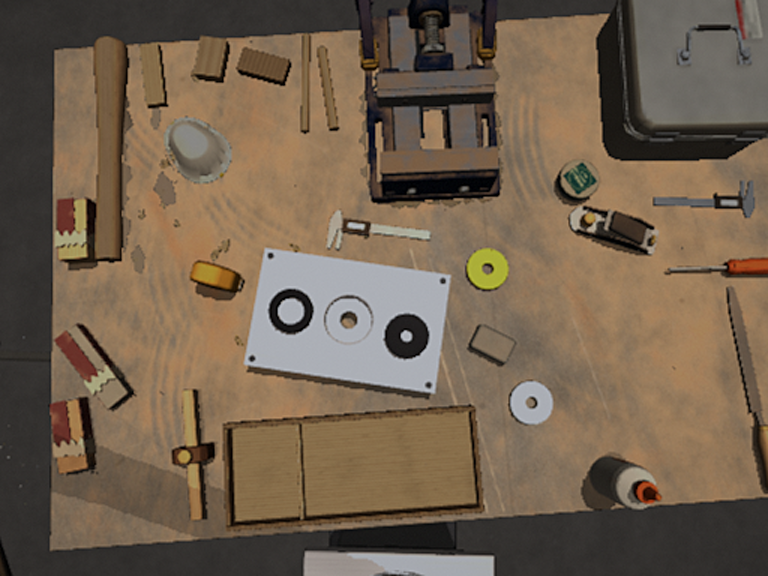

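View pics/scene.png

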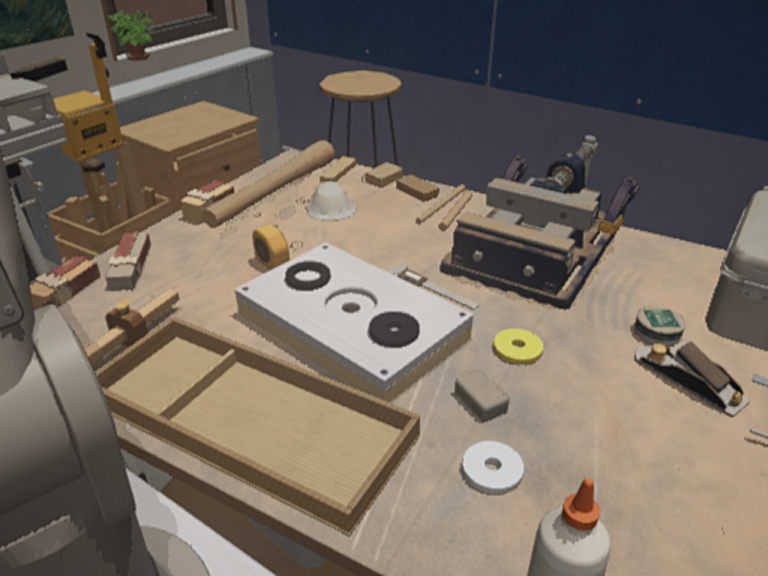

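Top view (1.5x pixels): black wide-hole ring at (291,311), recess at (348,320), and black ring with the small hole at (406,336). Possible mix-ups are the wide-hole black ring (291,311), the yellow ring (487,269) and the white ring (531,402). I choose (406,336) and check it in a crop while measuring.

```bash
cat > meas.py <<'E'
from h import *
def rings(c,z=0.060,zp=0.048):
    f=c['frame']; hsv=cv2.cvtColor(f,cv2.COLOR_RGB2HSV)
    # plate
    m=((hsv[...,1]<50)&(hsv[...,2]>150)).astype(np.uint8)
    m=cv2.morphologyEx(m,cv2.MORPH_OPEN,np.ones((3,3),np.uint8))
    cs,_=cv2.findContours(m,cv2.RETR_EXTERNAL,cv2.CHAIN_APPROX_NONE)
    p=max([k for k in cs if 2000<cv2.contourArea(k)],key=lambda k:cv2.contourArea(k)*(cv2.boundingRect(k)[1]<340))
    w=np.array([ray(c,u,v,zp)[:2] for u,v in p[:,0]],np.float32)
    r=cv2.minAreaRect(w*1000); print('plate',r)
    pm=np.zeros(m.shape,np.uint8); cv2.fillPoly(pm,[cv2.convexHull(p)],1)
    d=((f.max(2)<80)&(pm>0)).astype(np.uint8)
    cs,h=cv2.findContours(d,cv2.RETR_CCOMP,cv2.CHAIN_APPROX_NONE)
    for i,k in enumerate(cs):
        a=cv2.contourArea(k)
        if a<40: continue
        w=np.array([ray(c,u,v,z)[:2] for u,v in k[:,0]],np.float32)*1000
        e=cv2.fitEllipse(w); print('hole' if h[0][i][3]>=0 else 'outer',np.round(k[:,0].mean(0),1),np.round(e[0],1),np.round(e[1],1),)
if __name__=='__main__':
    for n in('top','scene'):
        c=cam(n); print(n); rings(c)
        if n=='top': save(c,'crop.png',(160,160,310,270),4)
E
python3 meas.py
```

```text
top
plate ((536.7296142578125, 95.54876708984375), (321.2719421386719, 200.098876953125), 83.02998352050781)
outer [270.6 224. ] [509.   -2.5] [69.2 71.9]
hole [270.7 223.7] [509.4  -2.4] [21.7 23.7]
outer [193.5 207.1] [545.5 190.3] [70.5 72.4]
hole [193.5 207.1] [545.5 190.3] [47.3 48. ]
scene
plate ((466.7340087890625, -43.05023193359375), (666.4742431640625, 402.83221435546875), 50.53487014770508)
outer [319.8 269.8] [ 460.1 -169.8] [58.6 91.3]
outer [262.1 219.4] [502.3  -6.7] [69.9 78.1]
outer [204.6 183.6] [538.6 185.1] [69.7 77.5]
hole [204.5 183.4] [538.3 185.6] [41.7 45.6]
```

View pics/crop.png

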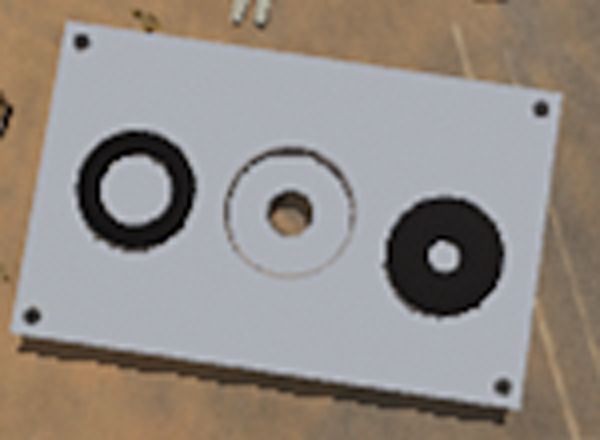

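The crop confirms it: black ring with the small hole at crop (445,257), which is 101.8 mm from the recess centre (536.7,95.5). The plate measures 321x200 mm, as it should. I'll push along (0.27,0.963) with two part-open fingertips cradling the ring, closing line across the push.

Request:
carry_out(targets=[135,11.4,-34,0,-4.13,135,11.4,-34,0,-4.13,135,11.4,-34,0,-4.13,135,11.4,-34,0,-4.13,135,11.4,-34,0,-4.13,135,11.4,-34,0,-4.13,135,11.4,-34,0,-4.13,135,11.4,-34,0,-4.13,135,11.4,-34,0,-4.13,135,11.4,-34,0,-4.13,135,11.4,-34,0,-4.13,135,11.4,-34,0,-4.13,135,11.4,-34,0,-4.13,135,11.4,-34,0,-4.13,135,11.4,-34,0,-4.13,135,11.4,-34,0,-4.13,135,11.4,-34,0,-4.13,135,11.4,-34,0,-4.13,135,11.4,-34,0,-4.13,135,11.4,-34,0,-4.13], newtons=40)

```text
t: 2.2
eef_pos: [0.4934, -0.0606, 0.2314]
tool_rot: [-0.0, 0.798, 0.603, 0.0]
contact_force: [0.2, 1.2, -1.2]
gripper_width: 0.473
grasp_force: 0.0
```

Request:
carry_out(targets=[135,0,0,-40,0,135,0,0,-40,0,135,0,0,-40,0,135,0,0,-30,0,135,0,0,-15,0,135,0,0,-6,0,135,0,0,-4,0,135,0,0,0,0])

```text
t: 3.0
eef_pos: [0.4936, -0.0592, 0.0567]
tool_rot: [0.0, 0.797, 0.604, 0.0]
contact_force: [-0.0, 0.8, 0.1]
gripper_width: 0.471
grasp_force: 0.0
```

```bash
python3 - <<'E'
from h import *
c=cam('scene'); save(c,'s2.png',(150,120,350,270),4)
o=bot.get_obs(); print(o['eef_pos'],o['contact_force'])
E
```

```text
[ 0.49383288 -0.05927233  0.05700546] [ 0.24198322  0.21083772 -0.68269411]
```

View pics/s2.png

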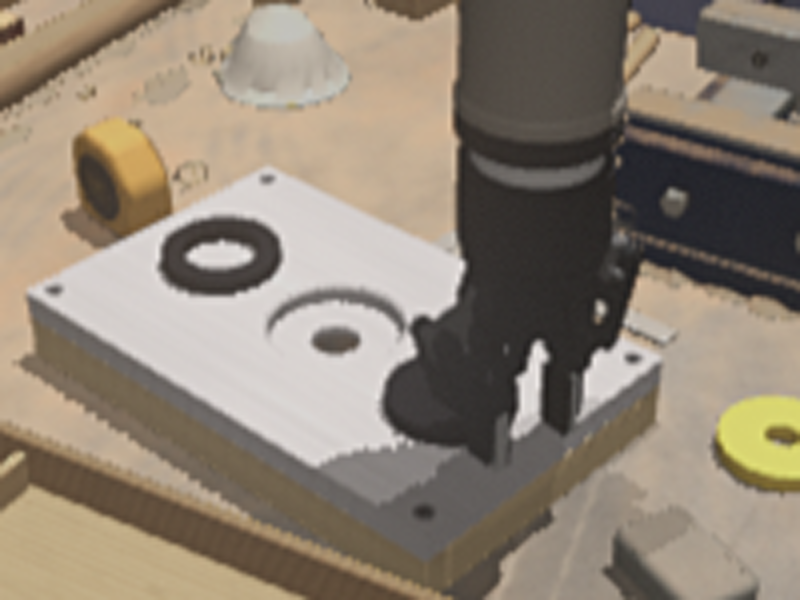

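The picture shows both fingertips (crop 497,462 and 565,430) behind the ring (crop 430,400), just above the plate. Now I feel for the plate.

Request:
carry_out(targets=[135,0,0,-2,0,135,0,0,-2,0,135,0,0,-2,0,135,0,0,0,0])

```text
t: 3.45
eef_pos: [0.4931, -0.0592, 0.0502]
tool_rot: [-0.0, 0.797, 0.604, -0.0]
contact_force: [-0.5, -0.6, -0.7]
gripper_width: 0.47
grasp_force: 0.0
```

Request:
carry_out(targets=[135,0,0,-1,0,135,0,0,0,0])

```text
t: 3.65
eef_pos: [0.4931, -0.0593, 0.0492]
tool_rot: [-0.0, 0.797, 0.604, -0.0]
contact_force: [0.3, 0.2, -0.5]
gripper_width: 0.471
grasp_force: 0.0
```

Request:
carry_out(targets=[135,0,0,-1,0,135,0,0,0,0])

```text
t: 3.85
eef_pos: [0.4932, -0.0593, 0.0482]
tool_rot: [-0.0, 0.797, 0.604, -0.0]
contact_force: [0.1, -0.2, -0.8]
gripper_width: 0.472
grasp_force: 0.0
```

Request:
carry_out(targets=[135,0,0,-1,0,135,0,0,-0.5,0,135,1.4,5,0,0,135,1.4,5,0,0,135,1.4,5,0,0,135,1.4,5,0,0,135,1.4,5,0,0,135,1.4,5,0,0,135,1.4,5,0,0,135,1.4,5,0,0,135,1.4,5,0,0,135,1.4,5,0,0,135,1.4,5,0,0,135,1.4,5,0,0,135,1.4,5,0,0,135,1.4,5,0,0,135,1.4,5,0,0,135,1.4,5,0,0,135,1.4,5,0,0,135,0,0,0,0])

```text
t: 5.85
eef_pos: [0.5173, 0.0268, 0.0468]
tool_rot: [-0.0, 0.797, 0.604, 0.0]
contact_force: [0.1, 0.3, 0.2]
gripper_width: 0.473
grasp_force: 0.0
```

```bash
python3 - <<'E'
from h import *
c=cam('top'); save(c,'t3.png',(170,150,320,260),4)
print(proj(c,[.5367,.0955,.048]))
E
```

```text
(np.float64(231.78801825275167), np.float64(212.08080892152205))
```

View pics/t3.png

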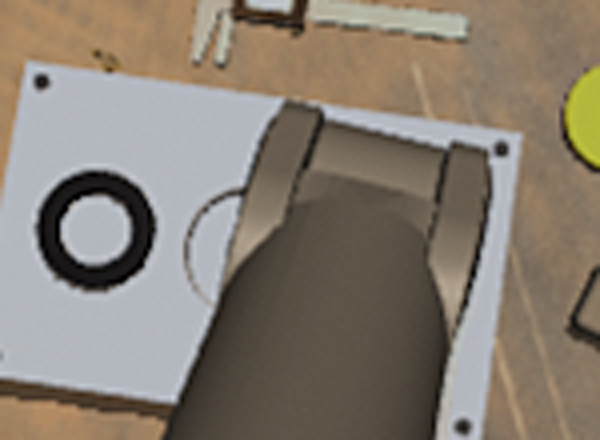

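The top view is blocked by the arm (the recess rim just shows at crop 190,250). I'll use the scene view.

```bash
python3 - <<'E'
from h import *
c=cam('scene'); 
# draw expected ring outline (top face) for the assumed 42 mm lead
f=c['frame'].copy(); f=cv2.convertScaleAbs(f,alpha=1.6,beta=15)
x0=np.array([.5173,.0268])+.042*np.array([.270,.963])
big=cv2.resize(f[150:270,180:330],None,fx=5,fy=5,interpolation=cv2.INTER_CUBIC)
for a in np.linspace(0,6.28,60):
    for ctr,r,z,col in((x0,.037,.06,(255,0,0)),(np.array([.5367,.0955]),.042,.048,(0,255,0))):
        u,v=proj(c,[ctr[0]+r*np.cos(a),ctr[1]+r*np.sin(a),z]); cv2.circle(big,(int((u-180+.5)*5),int((v-150+.5)*5)),1,col,-1)
cv2.imwrite('pics/s3.png',big[:,:,::-1])
E
```

```text
(no output)
```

View pics/s3.png

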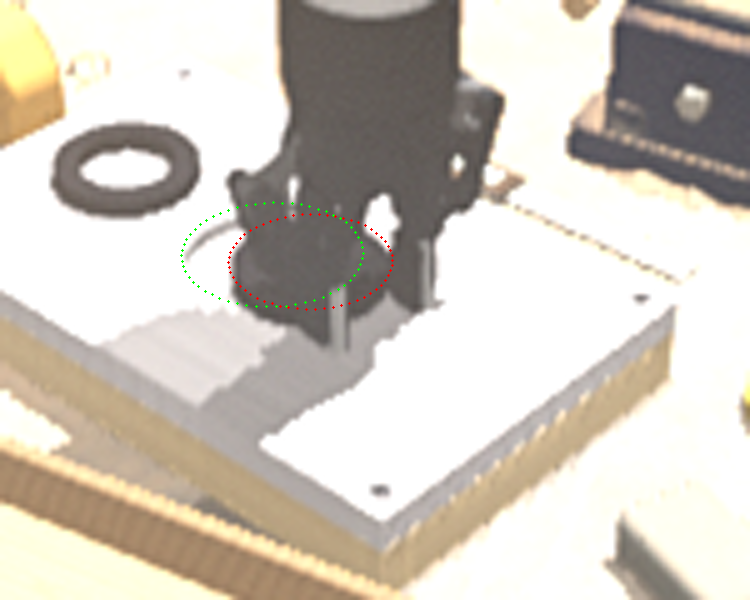

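The ring sits where expected (red outline), about 29 mm short of the recess. I'll finish the push slowly.

Request:
carry_out(targets=[135,0.8,2.75,0,0,135,0.8,2.75,0,0,135,0.8,2.75,0,0,135,0.8,2.75,0,0,135,0.8,2.75,0,0,135,0.8,2.75,0,0,135,0.8,2.75,0,0,135,0.8,2.75,0,0,135,0.8,2.75,0,0,135,0.8,2.75,0,0,135,0,0,0,0,135,0,0,0,0])

```text
t: 7.15
eef_pos: [0.525, 0.0533, 0.0468]
tool_rot: [0.0, 0.797, 0.604, 0.0]
contact_force: [-0.7, -0.5, -0.1]
gripper_width: 0.472
grasp_force: 0.0
```

```bash
python3 - <<'E'
from h import *
c=cam('scene'); c['frame']=cv2.convertScaleAbs(c['frame'],alpha=1.6,beta=15); save(c,'s4.png',(180,150,330,270),5)
E
```

```text
(no output)
```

View pics/s4.png

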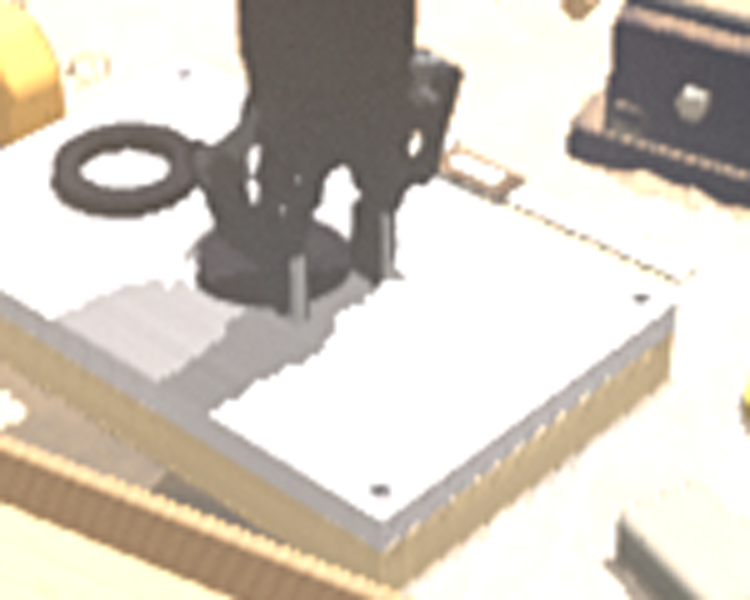

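The ring (crop 275,262) looks tipped or nearly in. I'll give it 2–3 mm more, then back off and lift clear to look.

Request:
carry_out(targets=[135,0.3,1,0,0,135,0.3,1,0,0,135,0.2,0.8,0,0,135,0,0,0,0,135,0,0,0,0,135,-1.4,-5,0,0,135,-2.8,-10,0,0,135,0,0,0,0,135,0,0,40,0,135,-6,-20,40,0,135,-10,-45,40,0,135,-10,-45,0,0,135,-10,-45,0,0,135,-10,-45,0,0,135,0,0,0,0])

```text
t: 8.7
eef_pos: [0.4749, -0.1579, 0.1603]
tool_rot: [0.001, 0.801, 0.599, -0.0]
contact_force: [0.2, 0.1, -0.1]
gripper_width: 0.468
grasp_force: 0.0
```

```bash
python3 - <<'E'
from h import *
from meas import rings
c=cam('top'); rings(c,z=.048); save(c,'t5.png',(160,150,310,260),3)
a=cv2.imread('pics/t5.png')
c=cam('scene'); rings(c,z=.048); save(c,'s5.png',(180,150,330,260),3); b=cv2.imread('pics/s5.png')
cv2.imwrite('pics/both.png',np.vstack([a,b])[:600])
E
```

```text
plate ((536.3143310546875, 94.95093536376953), (322.8496398925781, 200.70779418945312), 83.15082550048828)
outer [232.3 211.6] [537.3  93.2] [70.3 74.3]
outer [193.7 207.2] [546.9 192.2] [71.4 72.4]
hole [193.5 207.1] [546.7 192.3] [48.1 48.6]
plate ((553.65185546875, 94.97166442871094), (322.92413330078125, 239.927490234375), 83.09677124023438)
outer [233.9 201.5] [533.2  92.9] [66.4 70.5]
outer [204.7 183.6] [552.3 197.7] [71.  78.9]
hole [204.5 183.4] [552.  198.1] [42.7 46.7]
```

View pics/both.png

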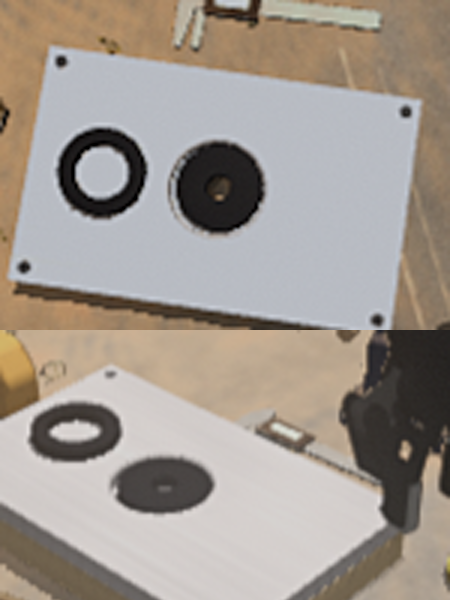

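The ring lies in the recess (top crop 219,187), apparently flush and offset about 2 mm to the rear. One close look to make sure its rear edge isn't perched on the chamfer.

```bash
python3 - <<'E'
from h import *
c=cam('top'); f=[cv2.resize(np.clip(c['frame'][185:240,205:260].astype(float)*1.3,0,255).astype(np.uint8),(380,380),interpolation=cv2.INTER_CUBIC)]
c=cam('scene'); f.append(cv2.resize(np.clip(c['frame'][175:230,207:262].astype(float)*1.3,0,255).astype(np.uint8),(380,380),interpolation=cv2.INTER_CUBIC))
cv2.imwrite('pics/z.png',np.hstack(f)[:,:,::-1])
E
```

```text
(no output)
```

View pics/z.png

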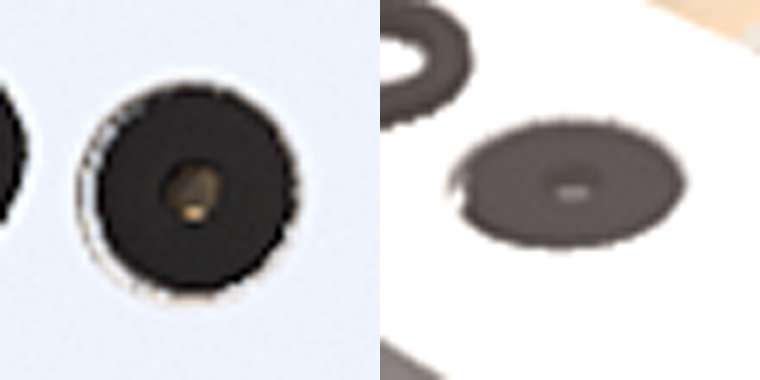

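The front gap is about 7.7 mm and the rear about 1.5 mm, so the ring is against the rear wall. A slight perch on the chamfer can't be ruled out, so I'll touch its rear part gently from above with shut fingers.

Request:
carry_out(targets=[255,9.4,38.3,0,0,255,9.4,38.3,0,0,255,9.4,38.3,0,0,255,9.4,38.3,0,0,255,9.4,38.3,0,0,255,9.4,38.3,0,0,255,0,0,-40,0,255,0,0,-40,0,255,0,0,-20,0,255,0,0,-5,0,255,0,0,0,0,255,0,0,0,0])

```text
t: 10.1
eef_pos: [0.5347, 0.0796, 0.0556]
tool_rot: [0.0, 0.797, 0.604, 0.001]
contact_force: [-0.2, -0.8, 0.5]
gripper_width: -0.003
grasp_force: 0.0
```

Request:
carry_out(targets=[255,0,0,-2,0,255,0,0,-2,0,255,0,0,0,0])

```text
t: 10.4
eef_pos: [0.534, 0.0791, 0.0509]
tool_rot: [0.0, 0.797, 0.604, 0.0]
contact_force: [-0.2, 0.7, 0.2]
gripper_width: 0.0
grasp_force: 0.0
```

Request:
carry_out(targets=[255,-1.8,-7,0,0,255,0,0,-1,0,255,0,0,-1,0,255,0,0,0,0])

```text
t: 10.8
eef_pos: [0.532, 0.0719, 0.0484]
tool_rot: [-0.0, 0.797, 0.604, -0.0]
contact_force: [-0.8, 0.7, -0.2]
gripper_width: -0.002
grasp_force: 0.0
```

Request:
carry_out(targets=[255,0,0,-0.5,0,255,0,0,0,0])

```text
t: 11.0
eef_pos: [0.5321, 0.072, 0.0481]
tool_rot: [-0.0, 0.797, 0.604, 0.0]
contact_force: [-0.4, -0.0, 2.6]
gripper_width: 0.001
grasp_force: 1.0
```

Request:
carry_out(targets=[255,0,0,-0.5,0,255,0,0,0,0])

```text
t: 11.2
eef_pos: [0.5321, 0.0721, 0.0481]
tool_rot: [-0.0, 0.797, 0.604, 0.0]
contact_force: [-3.1, -0.5, 7.8]
gripper_width: 0.004
grasp_force: 4.1
```

Contact comes at z = 0.048 and is firm, so the ring is flush. Retract and hand in.

Request:
carry_out(targets=[255,0,0,10,0,255,0,0,40,0,255,0,0,40,0,255,-10,-40,20,0,255,-10,-40,0,0,255,-10,-40,0,0,255,-10,-40,0,0,255,-10,-40,0,0,255,0,0,0,0])

```text
t: 12.1
eef_pos: [0.48, -0.1341, 0.1585]
tool_rot: [0.001, 0.8, 0.6, -0.0]
contact_force: [0.0, 0.1, 0.1]
gripper_width: 0.002
grasp_force: 0.0
```

```bash
python3 - <<'E'
from h import *
from meas import rings
rings(cam('top'),z=.048); print(bot.get_obs()['t'],bot.hand_in())
E
```

```text
plate ((536.3323974609375, 95.00593566894531), (322.5501403808594, 200.73065185546875), 83.15082550048828)
outer [232.3 211.6] [537.2  93.2] [70.3 74.8]
outer [193.7 207.2] [546.9 192.2] [71.4 72.3]
hole [193.5 207.1] [546.7 192.3] [48.1 48.6]
the job is handed in; nothing more can be done
12.15 None
```

The small-hole ring was slid into the recess and lies flush: a light touch (about 8 N) on its rear part met it firmly at plate height. I never touched the other ring or the things around the plate, and I handed the job in at about 12 s.

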